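# Clear the spares case and hold its lid open

### The job

A round metal bar has been left lying on the closed lid of the steel spares case: roll it along the lid, without lifting it, into the catch tray on the case's left side. Then raise the lid by its front handle to 60 degrees from closed and keep holding it there with the gripper so a colleague can reach in; the lid falls shut if let go, so finish while still holding it, with the bar lying in the tray and the other things on the bench left alone.

Things in the scene. Friction and masses are not known exactly. Their poses are not given: they have to be found in the camera images.
- case: grey sheet-steel spares case fixed to the bench, 220 (its x) x 200 (its y) x 80 mm high without the lid, walls 4 mm. Origin under the middle of the box; its own x points from the front (handle side, facing the robot) to the hinge side, y to the case's left (towards the tray), z up. It stands turned by up to 0.35 rad about the vertical
- lid_panel: grey lid plate, 220 x 200 x 8 mm, flat on top, about 0.55 kg (may differ by a third); closed, its top is 88 mm above the bench. Along its right edge (case y = -97 mm) runs a lip 4 mm wide that stands 7 mm above the lid's top; its left edge next to the tray (case y = +100 mm) and its front and back are open. Origin on the hinge line, x along the lid from the front edge to the hinge, y along the hinge to the case's left, z out of its top
- lid (a joint): angle of the lid in rad: 0 closed, grows as the front rises, 1.047 = 60 degrees, stop at 1.75; free hinge without spring or stay, the lid falls shut by its weight from anything below about 1.5
- lid_hinge (a point): middle of the hinge line, 84 mm above the bench at the back edge of the case (case x = +110 mm); the hinge line runs along the case's y and its own axes are the case's. The lid turns about it
- lid_handle (a point): middle of the lid's front handle: a straight round dark bar 12 mm thick, 110 mm long along the case's y, standing 45 mm out in front of the lid's front edge at mid-thickness of the lid (84 mm above the bench when closed), 265 mm from the hinge line, with free space beneath it and 39 mm clear between it and the lid; axes as lid_panel. The round bar can turn in the fingers
- tray (a point): middle of the catch tray's floor, 70 mm above the bench; axes of the case. The tray runs along the whole left side of the case, open to the lid: inside 212 mm long (case x) and 58 mm wide (case y from 100 to 158 mm), its floor about 18 mm below the lid's top and falling slightly outwards, its outer wall up to 107 mm and end walls up to 96 mm above the bench
- bar: plain round aluminium bar, 32 mm diameter, 140 mm long, 0.3 kg, rolls freely; lies on the lid at the start, roughly along the case's x. Origin at its centre (104 mm above the bench on the lid), its own x along the bar; y and z turn as it rolls (z up at the start)
- tin: open tin of bolts, 72 mm across and 69 mm high, origin under its centre; bystander, to be left alone
- driver: screwdriver with a plastic handle, 238 mm long, lying on the bench, origin under its middle; bystander, to be left alone
- spanner: combination spanner, 226 mm long, lying flat on the bench, origin under its middle; bystander, to be left alone
Not all that is in view belongs to the job. There is more than one size of the bar; the one meant has the size given above.

How it is judged (in metres and radians):
On the way, in this order (a step that is already met when the one before it is completed fails the run):
1. the bar is rolling: on the still closed lid it has turned more than a quarter turn about its own axis (angle between bar's own z axis and vertical above 1.7 rad and value of joint lid below 0.06 rad and z of bar in the frame of case above 0.095 m), for 0.02 s.
2. the bar lies in the catch tray, the lid still closed (y of bar in the frame of case between 0.118 and 0.152 m and z of bar in the frame of case between 0.076 and 0.098 m and contact force between bar and lid_panel below 0.1 N and linear speed of bar below 0.03 m/s and value of joint lid below 0.06 rad), for 0.2 s.
At the end, for the whole second after the job is handed in: Lid still at 60 degrees, give or take 7 (0.927 to 1.167 rad), carried by the fingers (over 0.5 N), clear of the bar; bar at rest in the catch tray (centre 118 to 152 mm to the left of the case's middle, 76 to 98 mm above the bench) (value of joint lid between 0.927 and 1.167 rad and velocity of joint lid between -0.1 and 0.1 rad/s and contact force between the fingers and lid_panel above 0.5 N and y of bar in the frame of case between 0.118 and 0.152 m and z of bar in the frame of case between 0.076 and 0.098 m and contact force between bar and lid_panel below 0.1 N and linear speed of bar below 0.03 m/s); the arm keeps its last pose, push and grip.
It fails at once if the bar is lifted (more than 15 mm above lying on the lid) (z of bar in the frame of case above 0.119 m).
It fails at once if the bar falls off the case (z of bar in the frame of case below 0.06 m).
It fails at once if the lid is thrown right open (beyond 80 degrees) (value of joint lid above 1.4 rad).
It fails at once if the tin, driver or spanner is moved by more than 20 mm (distance of any of tin, driver, spanner from where it was at the start of the episode above 0.02 m).
It also fails if it takes over 48 s, if anything falls off the work surface, if the arm or the gripper's body presses on something with over 40 N, if the wrist force passes 120 N, or if a joint passes its speed limit or range.

### The arm

A 6-joint arm with a two-finger parallel gripper is mounted at the origin on a cart in front of the work surface, level with it; the furniture and walls round the work are solid. World frame = base frame: x ahead of the robot, y to its left, z up, the work surface at z = 0. Lengths are in m, angles in degrees, forces in N, time in s.
With the tool pointing down it reaches from about 0.35 to 0.875 m from the base axis. Payload 4.2 kg.
Tool frame: the origin (TCP) lies on the centre line of the jaws, within the pads' length; the fingertips stand 25 mm ahead of it and the grasp point (between the pads) lies 6 mm ahead of it; z points along the fingers, y is the line along which they close (so a half turn about z gives the same grasp; the last joint's range is limited). The gripper opens to 87 mm and grips with 3 to 60 N. Pads are 19 mm wide; open, the fingers measure 117 mm over their backs; the gripper's body (75 mm by 190 mm) begins 51 mm behind the grasp point.
Start: joints at [14.817, 22.042, 0.453, 0, -68.411, -14.817], TCP at [0.625, 0, 0.248] pointing down, gripper open.
Joint ranges: [-179.83, 179.83], [-69.29, 118.12], [-61.27, 80.66], [-181.25, 117.63], [-171.15, -9.14], [-177.46, 177.46]. Speed limits (degrees/s): [159.86, 159.86, 180, 180, 180, 180].

### API

Orientations are given as a 3x3 rotation matrix whose columns are the frame's x, y, z axes.
In Python, from station import r gives the robot as it stands.
- The arm moves only by the tool move_arm, never from a script. Its argument "series" is a list of rows, each an object with "grip": the opening, from 0 (shut) to 1 (fully open); "xyz": the shift along the tool's x, y, z in mm, a list of three; "angular": the turn, a rotation vector about the tool's x, y, z in rad, a list of three. A call has 1 to 10 rows; each row is the pose to reach, as a shift and turn from the pose commanded when the call began, along the tool's axes at that moment; what a row does not reach only later rows make up. A row lasts 1/10 s, in which the tool goes at most 50 mm and 8.59 degrees, less where a joint would pass 70% of its speed; a pose out of reach is approached as far as the arm can. A call with a gripper value outside its range is refused whole. The fingers move at their own pace and stop on an object; the grip force is fixed at half the most. Time passes only in rows, so rows that repeat a pose let the fingers close. It gives the time, the measured TCP pose, the force, the opening and the grip force at its end, in the units of the state.
- r.sense(): the state, without advancing time (a new reading comes with each control period).
- r.capture(name): name is "scene" or "side" or "wrist"; returns a dict with "img" (384x512x3 uint8, red, green, blue), "camera_matrix" (3x3 intrinsics, pixels), "rvec" (rotation vector, rad) and "tvec" (3), from world to camera coordinates, as OpenCV has them; the wrist camera has in their place "hand_eye" (4x4, takes a point from camera to tool coordinates, whose origin is the TCP and whose axes are the flange's). Camera axes: x right, y down, z forward; pixel columns grow to the right and rows downward; lengths in m; the calibration is good to about 2 mm. The wrist camera is an equidistant fisheye: a pixel r from the principal point sees the ray r / f radians off the axis. A picture is of the moment at which its call begins: read the wrist's pose just before it. There is no depth.
- r.finish_job(): hands the job in; it is judged then, once.
The state is a dict: "time_s": time; "joints": joint angles; "joint_velocities": joint speeds; "effort": joint torques, N m; "tcp_pos": TCP position; "ee_rot": TCP orientation; "wrist_force": force on the tool from outside, world axes, zero at the start; "moment": the same for the moment, N m; "gripper_width": opening from 0.0 (shut) to 1.0 (fully open); "gripper_force": force on a finger pad.
Only numpy, scipy, OpenCV 4.12 (cv2) and the standard library are available. Lean on these libraries where they do the work, as an engineer would, in place of code of your own. Each camera call takes 0.05 s, during which the arm holds its last target. There are 200 camera calls.

## Working session

There is one attempt and no reset: what is moved stays moved. The work goes in short steps, Python scripts to look and compute and a tool call to move; the robot and the scene stay as the last step left them, time stands still between calls to the robot, and variables do not carry over. Pictures are saved under pics/ and viewed, at most 10 in all, crops included, and the job is handed in when it is done.

Besides the shell and the picture viewer there is one more tool, called after "Request:" as name(argument=value, ...) on one line, values as JSON. move_arm: Moves the arm, as the interface text tells. Its arguments: {"type":"object","properties":{"series":{"type":"array"}},"required":["series"]}

```bash
ls; mkdir -p pics; python3 - <<'E'
from station import r
import cv2,pickle
s=r.sense();print(s)
d={}
for n in("scene","side","wrist"):
    d[n]=r.capture(n);print(n,{k:v for k,v in d[n].items() if k!="img"})
pickle.dump(d,open("c0.pkl","wb"))
cv2.imwrite("pics/scene0.png",d["scene"]["img"][:,:,::-1]);cv2.imwrite("pics/side0.png",d["side"]["img"][:,:,::-1])
E
```

```text
pics
{'time_s': 0.0, 'joints': array([ 1.48168181e+01,  2.20902097e+01,  3.79689788e-01, -3.02096641e-02,
       -6.84102201e+01, -1.48165472e+01]), 'joint_velocities': array([ 0.01756013, -0.02536098,  0.00896049, -0.04315598,  0.07101767,
        0.07229572]), 'effort': array([ 5.69075401e-04, -3.90661991e+01,  1.87403029e+01,  4.22001421e+00,
        1.09914420e-02, -1.81494070e-04]), 'tcp_pos': array([6.24451290e-01, 2.96402012e-05, 2.46461574e-01]), 'ee_rot': array([[-1.89727367e-04, -9.99997644e-01, -2.16256794e-03],
       [-9.99999980e-01,  1.89868215e-04, -6.49245742e-05],
       [ 6.53350241e-05,  2.16255558e-03, -9.99997660e-01]]), 'wrist_force': array([0.75143925, 0.19794013, 0.33984091]), 'moment': array([-0.03284535, -0.02131937, -0.01192511]), 'gripper_force': 0.0, 'gripper_width': 1.0027717502392712}
scene {'camera_matrix': array([[439.22809196,   0.        , 253.11023596],
       [  0.        , 439.22809196, 201.63512521],
       [  0.        ,   0.        ,   1.        ]]), 'rvec': array([ 1.98208225, -0.83124634,  0.44799747]), 'tvec': array([-0.08955997,  0.39929634,  0.63581746])}
side {'camera_matrix': array([[370.41422423,   0.        , 258.48957067],
       [  0.        , 370.41422423, 189.54807597],
       [  0.        ,   0.        ,   1.        ]]), 'rvec': array([ 0.25682383, -2.79328484,  1.25644141]), 'tvec': array([ 0.57110298, -0.15112586,  1.19157862])}
wrist {'camera_matrix': array([[297.31863964,   0.        , 252.63100827],
       [  0.        , 297.31863964, 190.7242967 ],
       [  0.        ,   0.        ,   1.        ]]), 'hand_eye': array([[-8.97274894e-04, -9.52508499e-01, -3.04510680e-01,
         8.43505177e-02],
       [ 9.99999590e-01, -8.90606656e-04, -1.60796059e-04,
        -1.81694373e-04],
       [-1.18039626e-04, -3.04510700e-01,  9.52508908e-01,
        -1.37638537e-01],
       [ 0.00000000e+00,  0.00000000e+00,  0.00000000e+00,
         1.00000000e+00]])}
```

View pics/scene0.png

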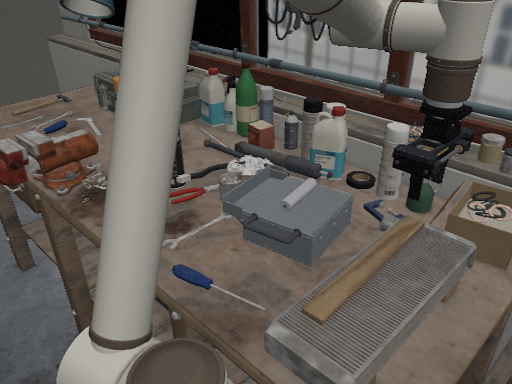

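View pics/side0.png

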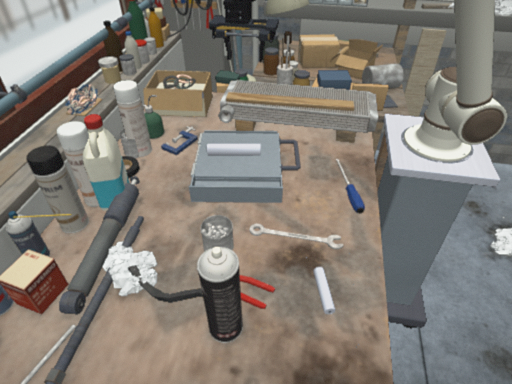

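The first picture shows the case at about (290,215) in the scene view, with the handle at (272,234), the bar on the lid at (299,193), the driver at (215,285) and the spanner at (195,232). In the side view the bar is at (233,149), the handle at (291,154) and the tray at (237,187).

Things that could be taken for the bar: the light bar on the lid, side (233,149), and the thinner light bar on the bench, side (323,290). I choose the one on the lid and will check it in a close crop.

```bash
python3 - <<'E'
import cv2,pickle,numpy as np
d=pickle.load(open("c0.pkl","rb"))
a=d["scene"]["img"][160:265,215:360];b=d["side"]["img"][118:210,180:310]
a=cv2.resize(a,None,fx=3.8,fy=3.8,interpolation=2)[:, :551];b=cv2.resize(b,None,fx=5,fy=5,interpolation=2)
cv2.imwrite("pics/cropA.png",cv2.resize(d["scene"]["img"][160:265,215:360],None,fx=5,fy=5,interpolation=2)[:,:,::-1]);cv2.imwrite("pics/cropB.png",b[:,:,::-1])
E
```

```text
(no output)
```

View pics/cropA.png

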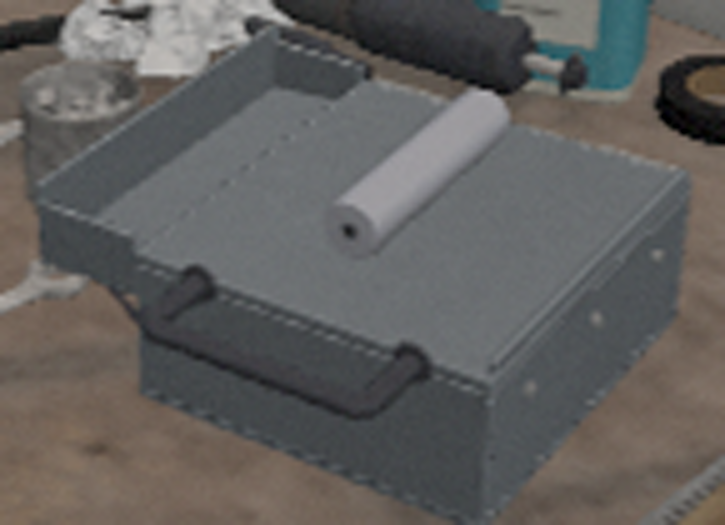

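View pics/cropB.png

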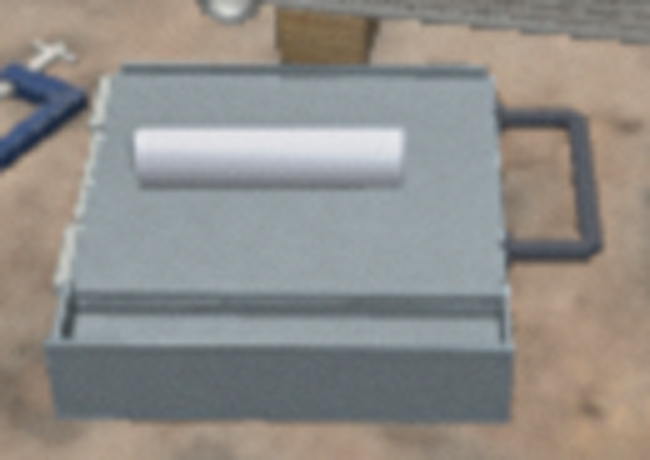

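The bar on the lid has its front end at scene (285,206) and its back end at (313,182). In the side view it is centred at (234,149). It is thick and light, so it fits the description. The handle runs from scene (245,225) to (287,241).

```bash
cat > h.py <<'E'
import cv2,numpy as np
def ray(c,uv):
    R=cv2.Rodrigues(np.array(c["rvec"]))[0];C=-R.T@c["tvec"]
    p=cv2.undistortPoints(np.array([[uv]],float),c["camera_matrix"],None)[0,0]
    return C,R.T@np.r_[p,1]
def onz(c,uv,z):
    C,v=ray(c,uv);return C+v*(z-C[2])/v[2]
E
python3 - <<'E'
import pickle,numpy as np
from h import *
d=pickle.load(open("c0.pkl","rb"));np.set_printoptions(precision=4,suppress=True)
P={"scene":dict(hL=(150,325,84),hR=(362,405,84),lidFL=(135,265,88),lidFR=(488,380,91),lidBR=(688,175,95),trFo=(38,205,107),trBo=(272,30,107),barF=(350,232,104),barB=(490,108,106)),
"side":dict(hR=(577,112,84),hL=(592,248,84),trBo=(47,347,107),trFo=(515,348,107),lipB=(122,67,95),lipF=(490,70,95),barB=(137,157,107),barF=(403,157,107))}
for n,o in(("scene",(215,160)),("side",(180,118))):
    for k,(u,v,z) in P[n].items():
        print(n,k,onz(d[n],(u/5+o[0],v/5+o[1]),z/1000))
# sub-check: nominal case coords
E
```

```text
scene hL [0.4205 0.3189 0.084 ]
scene hR [0.4419 0.2048 0.084 ]
scene lidFL [0.4476 0.3574 0.088 ]
scene lidFR [0.4878 0.1704 0.091 ]
scene lidBR [0.6957 0.2052 0.095 ]
scene trFo [0.4324 0.4103 0.107 ]
scene trBo [0.6527 0.4578 0.107 ]
scene barF [0.5236 0.2847 0.104 ]
scene barB [0.6663 0.3114 0.106 ]
side hR [0.4389 0.1985 0.084 ]
side hL [0.4181 0.3208 0.084 ]
side trBo [0.658  0.4718 0.107 ]
side trFo [0.4446 0.4319 0.107 ]
side lipB [0.6984 0.2186 0.095 ]
side lipF [0.4913 0.1819 0.095 ]
side barB [0.6595 0.3182 0.107 ]
side barF [0.5224 0.2919 0.107 ]
```

Request:
move_arm(series=[{"grip": 1, "xyz": [-50, 5, 10], "angular": [0, 0, -0.05]}, {"grip": 1, "xyz": [-100, 10, 20], "angular": [0, 0, -0.1]}, {"grip": 1, "xyz": [-150, 15, 30], "angular": [0, 0, -0.175]}, {"grip": 1, "xyz": [-200, 20, 40], "angular": [0, 0, -0.175]}, {"grip": 1, "xyz": [-245, 24, 50], "angular": [0, 0, -0.175]}, {"grip": 1, "xyz": [-256, 24, 60], "angular": [0, 0, -0.175]}, {"grip": 1, "xyz": [-256, 24, 60], "angular": [0, 0, -0.175]}, {"grip": 1, "xyz": [-256, 24, 60], "angular": [0, 0, -0.175]}])

```text
time_s: 0.95
tcp_pos: [0.6009, 0.2554, 0.1871]
ee_rot: [[0.174, -0.985, -0.001], [-0.985, -0.174, -0.001], [0.001, 0.001, -1.0]]
wrist_force: [0.1, -1.2, -1.1]
gripper_width: 1.002
gripper_force: 0.0
```

```bash
python3 - <<'E'
from station import r
import cv2,pickle
s=r.sense();print(s["time_s"],s["tcp_pos"],s["ee_rot"],s["wrist_force"])
d=r.capture("wrist");pickle.dump((s,d),open("c1.pkl","wb"))
cv2.imwrite("pics/w1.png",cv2.resize(d["img"],(768,576))[:,:,::-1])
E
```

```text
0.95 [0.60086099 0.25536431 0.1871436 ] [[ 1.74148806e-01 -9.84718859e-01 -9.80681618e-04]
 [-9.84718961e-01 -1.74147768e-01 -1.05966973e-03]
 [ 8.72693250e-04  1.15023600e-03 -9.99998958e-01]] [ 0.11549724 -1.22931338 -1.12872922]
```

View pics/w1.png

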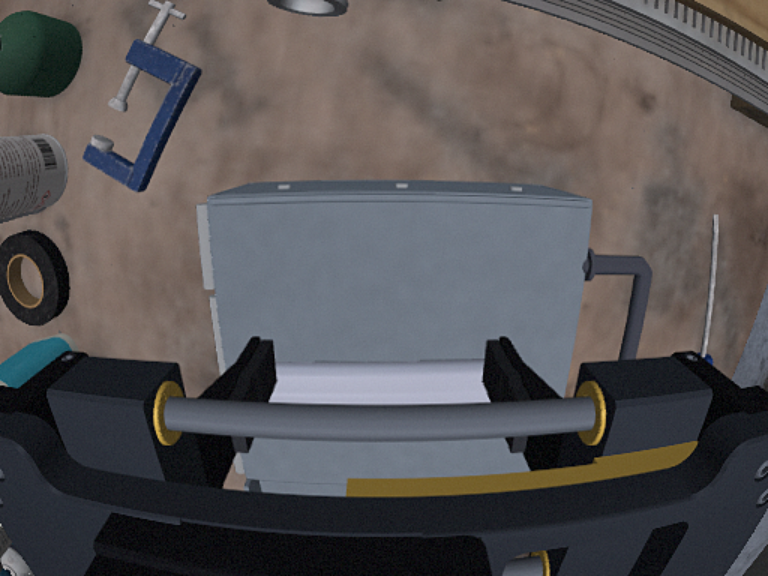

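The wrist view, at 1.5 times scale, shows the right edge of the case level at v≈198, so the yaw is good. The near edge of the bar is at v≈362, from u 275 to 487, and the handle's right corner is at (645,265). I'll cast these onto planes.

```bash
cat >> h.py <<'E'
def wz(s,d,uv,z):
    K=d["camera_matrix"];q=(np.array(uv,float)-K[:2,2])/K[0,0];t=np.hypot(*q)
    v=np.r_[q/t*np.sin(t),np.cos(t)];H=d["hand_eye"];R=s["ee_rot"]
    C=s["tcp_pos"]+R@H[:3,3];v=R@H[:3,:3]@v;return C+v*(z-C[2])/v[2]
E
python3 - <<'E'
import pickle
from h import *
np.set_printoptions(precision=4,suppress=True)
s,d=pickle.load(open("c1.pkl","rb"))
for n,u,v,z in [("lipB",213,203,.095),("lipF",590,205,.095),("lipFout",591,199,.095),("hRcorner",640,266,.084),("handlemid",634,320,.084),("barL",280,362,.112),("barR",480,362,.112),("drv tip",715,216,.004)]:
    p=wz(s,d,(u/1.5,v/1.5),z);q=p[:2]-[.583,.288];c,sn=np.cos(.175),np.sin(.175)
    print(n,p,"case",[c*q[0]+sn*q[1],-sn*q[0]+c*q[1]])
E
```

```text
lipB [0.6993 0.2137 0.095 ] case [np.float64(0.10159876133302334), np.float64(-0.09346050064392822)]
lipF [0.4952 0.1775 0.095 ] case [np.float64(-0.10572513597613542), np.float64(-0.09354444757039321)]
lipFout [0.4954 0.1741 0.095 ] case [np.float64(-0.1060668951597501), np.float64(-0.09696152093971246)]
hRcorner [0.4419 0.2063 0.084 ] case [np.float64(-0.15319819118558362), np.float64(-0.05585401074244509)]
handlemid [0.4329 0.2421 0.084 ] case [np.float64(-0.15582510782489603), np.float64(-0.01908637676980367)]
barL [0.6494 0.2913 0.112 ] case [np.float64(0.06595292363884955), np.float64(-0.008342394831848746)]
barR [0.542  0.2725 0.112 ] case [np.float64(-0.04304616056996675), np.float64(-0.008129664331347396)]
drv tip [0.3127 0.1562 0.004 ] case [np.float64(-0.28912484193629007), np.float64(-0.08271156288849468)]
```

Request:
move_arm(series=[{"grip": 1, "xyz": [0, 0, 35], "angular": [0, 0, 0]}, {"grip": 1, "xyz": [0, 0, 60], "angular": [0, 0, 0]}, {"grip": 1, "xyz": [0, 0, 67], "angular": [0, 0, 0]}, {"grip": 1, "xyz": [-5, 0, 67], "angular": [0, 0, 0]}, {"grip": 1, "xyz": [-10, 0, 67], "angular": [0, 0, 0]}, {"grip": 1, "xyz": [-15, 0, 67], "angular": [0, 0, 0]}, {"grip": 1, "xyz": [-20, 0, 67], "angular": [0, 0, 0]}, {"grip": 1, "xyz": [-25, 0, 67], "angular": [0, 0, 0]}, {"grip": 1, "xyz": [-30, 0, 67], "angular": [0, 0, 0]}, {"grip": 1, "xyz": [-35, 0, 67], "angular": [0, 0, 0]}])

```text
time_s: 2.0
tcp_pos: [0.5948, 0.2911, 0.1207]
ee_rot: [[0.174, -0.985, 0.0], [-0.985, -0.174, 0.0], [-0.0, -0.0, -1.0]]
wrist_force: [-1.5, -0.4, 0.5]
gripper_width: 1.002
gripper_force: 0.2
```

Request:
move_arm(series=[{"grip": 1, "xyz": [-5, 0, 0], "angular": [0, 0, 0]}, {"grip": 1, "xyz": [-10, 0, 0], "angular": [0, 0, 0]}, {"grip": 1, "xyz": [-15, 0, 0], "angular": [0, 0, 0]}, {"grip": 1, "xyz": [-20, 0, 0], "angular": [0, 0, 0]}, {"grip": 1, "xyz": [-25, 0, 0], "angular": [0, 0, 0]}, {"grip": 1, "xyz": [-30, 0, 0], "angular": [0, 0, 0]}, {"grip": 1, "xyz": [-35, 0, 0], "angular": [0, 0, 0]}])

```text
time_s: 2.7
tcp_pos: [0.5887, 0.3253, 0.1205]
ee_rot: [[0.174, -0.985, -0.0], [-0.985, -0.174, -0.0], [0.0, 0.0, -1.0]]
wrist_force: [-0.7, 0.1, 0.4]
gripper_width: 1.001
gripper_force: 0.2
```

```bash
python3 - <<'E'
from station import r
import cv2,pickle,numpy as np
s=r.sense();print(s["time_s"],s["tcp_pos"],s["wrist_force"])
d=r.capture("side");w=r.capture("wrist")
a=cv2.resize(d["img"][110:220,170:320],(600,440));cv2.imwrite("pics/s2.png",a[:,:,::-1])
E
```

```text
2.7 [0.58870317 0.32533743 0.12053974] [-0.66080008  0.06783499  0.40234299]
```

View pics/s2.png

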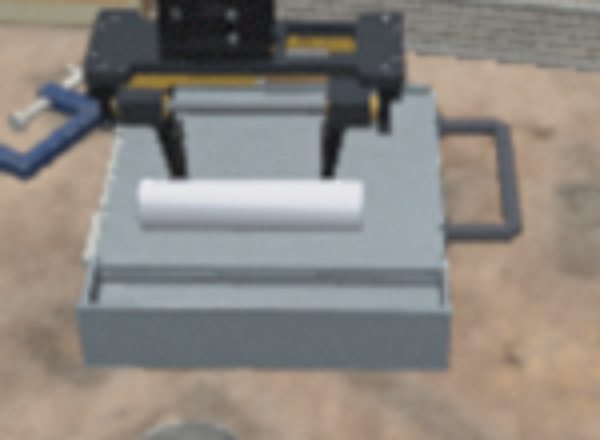

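The bar is still on the lid, at crop (250,205), parallel to the tray and being rolled evenly by both fingers. I'll keep going over the edge.

Request:
move_arm(series=[{"grip": 1, "xyz": [-5, 0, 0], "angular": [0, 0, 0]}, {"grip": 1, "xyz": [-10, 0, 0], "angular": [0, 0, 0]}, {"grip": 1, "xyz": [-15, 0, 0], "angular": [0, 0, 0]}, {"grip": 1, "xyz": [-20, 0, 0], "angular": [0, 0, 0]}, {"grip": 1, "xyz": [-25, 0, 0], "angular": [0, 0, 0]}, {"grip": 1, "xyz": [-30, 0, 0], "angular": [0, 0, 0]}, {"grip": 1, "xyz": [-35, 0, 0], "angular": [0, 0, 0]}, {"grip": 1, "xyz": [-40, 0, 0], "angular": [0, 0, 0]}, {"grip": 1, "xyz": [-45, 0, 0], "angular": [0, 0, 0]}, {"grip": 1, "xyz": [-50, 0, 0], "angular": [0, 0, 0]}])

```text
time_s: 3.8
tcp_pos: [0.58, 0.3747, 0.1205]
ee_rot: [[0.174, -0.985, -0.0], [-0.985, -0.174, 0.0], [-0.0, 0.0, -1.0]]
wrist_force: [0.2, -0.1, 0.5]
gripper_width: 0.996
gripper_force: 0.0
```

Request:
move_arm(series=[{"grip": 1, "xyz": [0, 0, 0], "angular": [0, 0, 0]}, {"grip": 1, "xyz": [0, 0, 0], "angular": [0, 0, 0]}, {"grip": 1, "xyz": [0, 0, 0], "angular": [0, 0, 0]}, {"grip": 1, "xyz": [0, 0, 0], "angular": [0, 0, 0]}, {"grip": 1, "xyz": [0, 0, 0], "angular": [0, 0, 0]}])

```text
time_s: 4.3
tcp_pos: [0.5801, 0.374, 0.1206]
ee_rot: [[0.174, -0.985, -0.0], [-0.985, -0.174, -0.0], [0.0, 0.0, -1.0]]
wrist_force: [-0.7, 0.6, 0.5]
gripper_width: 1.002
gripper_force: 0.0
```

```bash
python3 - <<'E'
from station import r
import cv2,pickle,numpy as np
s=r.sense();print(s["time_s"],s["tcp_pos"],s["wrist_force"])
d=r.capture("side");w=r.capture("scene")
f=lambda d,y,x:cv2.resize(d["img"][y:y+105,x:x+150],(600,420))[:,:,::-1]
a=cv2.resize(f(d,110,170),(400,280));b=cv2.resize(f(w,150,210),(400,280));cv2.imwrite("pics/s3.png",np.hstack([a,b]))
E
```

```text
4.3 [0.58014658 0.37397902 0.12056466] [-0.67084135  0.605217    0.49251671]
```

View pics/s3.png

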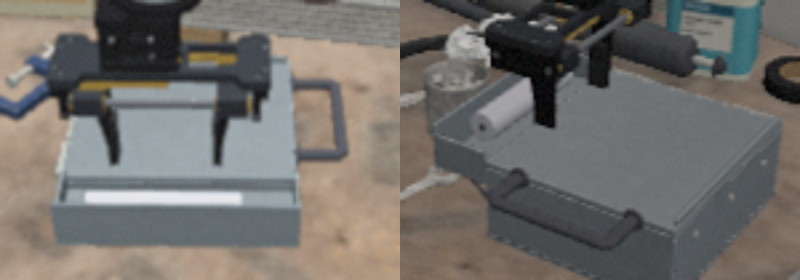

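The bar lies in the tray against its outer wall, at scene crop (490,115) and side crop (165,198), and is clear of the lid. Next is the handle.

Request:
move_arm(series=[{"grip": 1, "xyz": [0, 0, -35], "angular": [0, 0, 0]}, {"grip": 0.4, "xyz": [10, 20, -60], "angular": [0, 0, 0]}, {"grip": 0.4, "xyz": [30, 60, -60], "angular": [0, 0, 0]}, {"grip": 0.4, "xyz": [50, 100, -60], "angular": [0, 0, 0]}, {"grip": 0.4, "xyz": [70, 140, -60], "angular": [0, 0, 0]}, {"grip": 0.4, "xyz": [85, 168, -60], "angular": [0, 0, 0]}, {"grip": 0.4, "xyz": [85, 168, -60], "angular": [0, 0, 0]}, {"grip": 0.4, "xyz": [85, 168, -60], "angular": [0, 0, 0]}, {"grip": 0.4, "xyz": [85, 168, -60], "angular": [0, 0, 0]}])

```text
time_s: 5.3
tcp_pos: [0.4303, 0.262, 0.1809]
ee_rot: [[0.174, -0.985, 0.001], [-0.985, -0.174, 0.001], [-0.001, -0.001, -1.0]]
wrist_force: [-0.1, -0.6, 0.7]
gripper_width: 0.423
gripper_force: 0.0
```

```bash
python3 - <<'E'
from station import r
import cv2,pickle,numpy as np
s=r.sense();print(s["time_s"],s["tcp_pos"],s["wrist_force"],s["gripper_width"])
d=r.capture("wrist");pickle.dump((s,d),open("c2.pkl","wb"))
cv2.imwrite("pics/w2.png",cv2.resize(d["img"],(768,576))[:,:,::-1])
E
```

```text
5.3 [0.43031435 0.26204424 0.18094716] [-0.07514208 -0.6487796   0.72480505] 0.4226789929836186
```

View pics/w2.png

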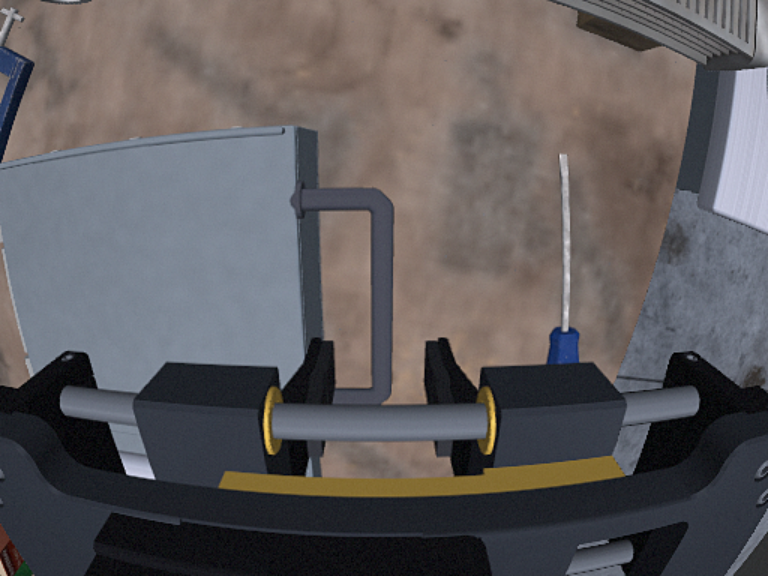

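The handle bar (u≈382, v 190–400) lies midway between the fingers (u≈333 and 430). I'll descend and close.

Request:
move_arm(series=[{"grip": 0.4, "xyz": [0, 0, 40], "angular": [0, 0, 0]}, {"grip": 0.4, "xyz": [0, 0, 70], "angular": [0, 0, 0]}, {"grip": 0.4, "xyz": [0, 0, 91], "angular": [0, 0, 0]}, {"grip": 0.4, "xyz": [0, 0, 91], "angular": [0, 0, 0]}, {"grip": 0, "xyz": [0, 0, 91], "angular": [0, 0, 0]}, {"grip": 0, "xyz": [0, 0, 91], "angular": [0, 0, 0]}, {"grip": 0, "xyz": [0, 0, 91], "angular": [0, 0, 0]}, {"grip": 0, "xyz": [0, 0, 91], "angular": [0, 0, 0]}, {"grip": 0, "xyz": [0, 0, 91], "angular": [0, 0, 0]}])

```text
time_s: 6.25
tcp_pos: [0.4293, 0.2616, 0.0905]
ee_rot: [[0.174, -0.985, 0.0], [-0.985, -0.174, 0.001], [-0.001, -0.001, -1.0]]
wrist_force: [-3.7, 1.5, 5.4]
gripper_width: 0.13
gripper_force: 30.0
```

Request:
move_arm(series=[{"grip": 0, "xyz": [0, 0, -14], "angular": [0, 0, 0]}, {"grip": 0, "xyz": [0, -1.5, -28], "angular": [0, 0, 0]}, {"grip": 0, "xyz": [0, -3, -41.5], "angular": [0, 0, 0]}, {"grip": 0, "xyz": [0, -6, -55], "angular": [0, 0, 0]}, {"grip": 0, "xyz": [0, -9, -68.5], "angular": [0, 0, 0]}, {"grip": 0, "xyz": [0, -13, -82], "angular": [0, 0, 0]}, {"grip": 0, "xyz": [0, -17.5, -95], "angular": [0, 0, 0]}, {"grip": 0, "xyz": [0, -23, -108], "angular": [0, 0, 0]}, {"grip": 0, "xyz": [0, -29, -120], "angular": [0, 0, 0]}, {"grip": 0, "xyz": [0, -35.5, -132.5], "angular": [0, 0, 0]}])

```text
time_s: 7.25
tcp_pos: [0.4619, 0.2672, 0.2214]
ee_rot: [[0.173, -0.985, -0.006], [-0.985, -0.173, -0.001], [-0.0, 0.006, -1.0]]
wrist_force: [-6.8, 2.7, 0.5]
gripper_width: 0.123
gripper_force: 30.0
```

Request:
move_arm(series=[{"grip": 0, "xyz": [0, -7, -12], "angular": [0, 0, 0]}, {"grip": 0, "xyz": [0, -15, -23], "angular": [0, 0, 0]}, {"grip": 0, "xyz": [0, -23.5, -34], "angular": [0, 0, 0]}, {"grip": 0, "xyz": [0, -32.5, -45], "angular": [0, 0, 0]}, {"grip": 0, "xyz": [0, -42, -55], "angular": [0, 0, 0]}, {"grip": 0, "xyz": [0, -52, -64.5], "angular": [0, 0, 0]}, {"grip": 0, "xyz": [0, -62.5, -73.5], "angular": [0, 0, 0]}, {"grip": 0, "xyz": [0, -73.5, -82], "angular": [0, 0, 0]}, {"grip": 0, "xyz": [0, -85, -90], "angular": [0, 0, 0]}, {"grip": 0, "xyz": [0, -97, -97], "angular": [0, 0, 0]}])

```text
time_s: 8.25
tcp_pos: [0.5583, 0.2839, 0.3227]
ee_rot: [[0.175, -0.984, -0.001], [-0.984, -0.175, -0.0], [-0.0, 0.001, -1.0]]
wrist_force: [-9.2, 1.9, 12.1]
gripper_width: 0.127
gripper_force: 30.0
```

Request:
move_arm(series=[{"grip": 0, "xyz": [0, 0, 0], "angular": [0, 0, 0]}, {"grip": 0, "xyz": [0, 0, 0], "angular": [0, 0, 0]}, {"grip": 0, "xyz": [0, 0, 0], "angular": [0, 0, 0]}, {"grip": 0, "xyz": [0, 0, 0], "angular": [0, 0, 0]}, {"grip": 0, "xyz": [0, 0, 0], "angular": [0, 0, 0]}])

```text
time_s: 8.75
tcp_pos: [0.5585, 0.2839, 0.3227]
ee_rot: [[0.175, -0.985, 0.001], [-0.985, -0.175, 0.0], [-0.0, -0.001, -1.0]]
wrist_force: [-8.7, 0.2, 10.8]
gripper_width: 0.123
gripper_force: 30.0
```

```bash
python3 - <<'E'
from station import r
import cv2,numpy as np
s=r.sense();print(s["time_s"],s["tcp_pos"],s["wrist_force"],s["gripper_width"],s["gripper_force"])
d=r.capture("side");w=r.capture("scene")
f=lambda d,y,x:cv2.resize(d["img"][y:y+150,x:x+200],(400,300))[:,:,::-1]
cv2.imwrite("pics/s4.png",np.hstack([f(d,70,150),f(w,120,180)]))
E
```

```text
8.75 [0.55852187 0.28394133 0.32269388] [-8.66154429  0.19576251 10.80962551] 0.12322020862509392 29.99301552772522
```

View pics/s4.png

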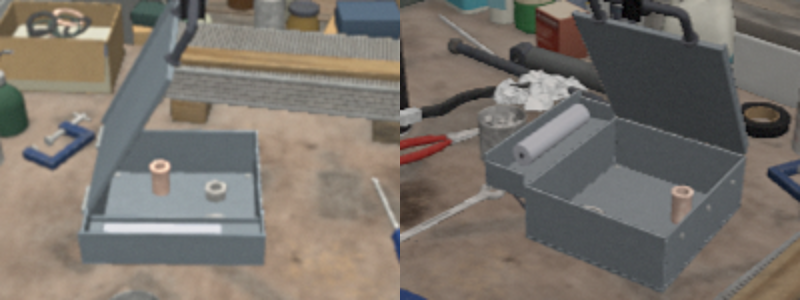

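The lid is held at about 60–61° and the bar is at rest in the tray. I'll hand the job in.

```bash
python3 -c "
from station import r
print(r.finish_job())"
```

```text
the job is handed in; nothing more can be done
None
```

I rolled the bar along the lid into the catch tray, then raised the lid to about 60–61° and handed the job in at 8.75 s with the gripper still holding it; the hand-in returned no verdict.

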